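# Sample bottle onto the magnetic stirrer

### The arm

A 6-joint arm with a two-finger parallel gripper is mounted at the origin on the work surface. World frame = base frame: x ahead of the robot, y to its left, z up, the work surface at z = 0. Lengths are in m, angles in rad, forces in N, time in s.
With the tool pointing down it reaches from about 0.35 to 0.975 m from the base axis. Payload 4.9 kg.
Tool frame: the origin (TCP) lies on the centre line of the jaws, within the pads' length; the fingertips stand 8 mm ahead of it and the grasp point (between the pads) lies 11 mm behind it; z points along the fingers, y is the direction in which the jaws open and shut (so a half turn about z gives the same grasp; the last joint's range is limited). The gripper opens to 85 mm and grips with 20 to 120 N. Pads are 22 mm wide; open, the fingers measure 114 mm over their backs; the gripper's body (76 mm by 85 mm) begins 54 mm behind the grasp point. The pads swing forward as they close: fully open they stand 13 mm farther back than shut.
Start: joints at [1.125, 0.053, 1.613, -0, 1.476, -0.119], TCP at [0.201, 0.592, 0.239] pointing down, gripper open.
Joint ranges: [-3.01, 3.01], [-1.01, 2.22], [0.06, 2.58], [-1.02, 4.17], [0.09, 2.62], [-3.14, 3.14]. Speed limits (rad/s): [2.57, 2.57, 3.14, 3.14, 3.14, 3.14].

### API

Orientations are given as a rotation vector (axis times angle).
In Python, from station import get_obs, get_image, calibration, finish_job gives the robot as it stands. The module is installed in compiled form; this text tells all that it offers.
- The arm moves only by the shell command python3 -m jog 'ROWS' [FORCE]. ROWS is JSON, a list of rows, each a list of 7 numbers: the shift along the tool's x, y, z in cm, then the turn, a rotation vector about the tool's x, y, z in rad, then the closure in counts, from 0 (fully open) to 255 (shut). In form: [[dx, dy, dz, ax, ay, az, jaw], ...]. A call has 1 to 8 rows; each row is the pose to reach, as a shift and turn from the pose measured when the call began, along the tool's axes at that moment; what a row does not reach only later rows make up. A row lasts 1/12 s, in which the tool goes at most 41.7 mm and 7.16 degrees, less where a joint would pass 70% of its speed; a pose out of reach is approached as far as the arm can. A call with a gripper value outside its range is refused whole. The fingers move at their own pace and stop on an object; FORCE is the grip in N (left out, the last holds). Time passes only in rows, so rows that repeat a pose let the fingers close. It gives the time, the measured TCP pose, the force and the opening at its end, in the units of the state.
- get_obs(): the state, without advancing time (a new reading comes with each control period).
- get_image(name): name is "scene" or "top"; returns the picture (480x640x3 uint8, red, green, blue); there is no depth.
- calibration(name): a dict with "vfov" (degrees; the focal length in pixels is half the picture's height over the tangent of half this angle, whatever the lens; pixels are square), "cx", "cy" (the principal point, pixels), "R" (3x3) and "t" (3): a world point X has camera coordinates R X + t. Camera axes: x right, y down, z forward; pixel columns grow to the right and rows downward; lengths in m; the calibration is good to about 2 mm. A picture is of the moment at which its call begins. calibration takes no time and is no camera call.
- finish_job(): hands the job in, once; it reports no verdict.
The state is a dict: "t": time; "q": joint angles; "dq": joint speeds; "effort": joint torques, N m; "tool_pos": TCP position; "tool_rot": TCP orientation; "contact_force": force on the tool from outside, world axes, zero at the start; "wrist_torque": the same for the moment, N m; "opening": finger opening in m.
Only numpy, scipy, OpenCV 4.12 (cv2) and the standard library are available. Lean on these libraries where they do the work, as an engineer would, in place of code of your own. Each camera call takes 0.05 s, during which the arm holds its last target. There are 200 camera calls.

### The job

Take the small grey sample bottle with the black cap and set it down gently, upright, in the middle of the magnetic stirrer's round top plate, turned so that its sides are square with the sides of the stirrer's housing, and let go of it. Leave the two other small bottles, with the teal and the white cap, standing where they are.

Things in the scene. Friction and masses are not known exactly. Their poses are not given: they have to be found in the camera images.
- black_bottle_center (a point): Bottle to move: grey, round black cap, loose, upright on the bench, 0.2 to 0.4 kg, 118 mm tall. Flat-sided square body 54 x 54 mm up to 90 mm, cap 40 mm in diameter from there to the top. This point is its centre, 59 mm above the underside; z up, x and y square to the flat sides (all four count the same). Grip two opposite sides high on the body, e.g. 19 mm above this point, or the cap.
- stirrer_plate (a point): Magnetic stirrer, fixed: blue housing 150 x 150 mm, two black knobs on its front, a round dark grey plate 128 mm in diameter on top. The plate's flat top is 85 mm above the bench, the housing's top 72 mm. This point is the middle of the plate's top surface; z up, x and y square to the housing's sides (x away from the knobs).
- teal_bottle_center (a point): A small square sample bottle, milky white with a round teal cap. Same form and size as the black-capped one (54 x 54 x 118 mm), standing upright and loose on the bench; a bystander, to be left standing where it is. This point is its centre, 59 mm above its underside.
- white_bottle_center (a point): A small square sample bottle, olive with a round white cap. Same form and size as the black-capped one (54 x 54 x 118 mm), standing upright and loose on the bench; a bystander, to be left standing where it is. This point is its centre, 59 mm above its underside.
Things that resemble listed ones, but are neither listed nor needed, are in the scene too. Leave any yellow look-alike of the part that bears black_bottle_center alone.

How it is judged:
At the end, for the whole second after the job is handed in: The black-capped bottle stands released, at rest and upright on the plate, its axis within 15 mm of the plate's middle, its sides within 12 degrees of parallel to the housing's (any side in front); the teal- and white-capped bottles stand upright within 25 mm of where they started (horizontal distance between black_bottle_center and stirrer_plate below 0.015 m and z of black_bottle_center in the frame of stirrer_plate between 0.054 and 0.064 m and angle between each of black_bottle_center, teal_bottle_center, white_bottle_center's own z axis and vertical below 0.1 rad and (angle between the x axis of black_bottle_center and the x axis of stirrer_plate, either way round below 0.21 rad or angle between the x axis of black_bottle_center and the y axis of stirrer_plate, either way round below 0.21 rad) and contact force between black_bottle and stirrer above 0.5 N and linear speed of black_bottle below 0.02 m/s and distance of each of teal_bottle_center, white_bottle_center from where it was at the start of the episode below 0.025 m); the robot touches nothing.
It fails at once if the teal-capped small bottle is pushed aside (more than 25 mm) or tipped over (distance of teal_bottle_center from where it was at the start of the episode above 0.025 m or angle between teal_bottle_center's own z axis and vertical above 0.35 rad).
It fails at once if the white-capped small bottle is pushed aside (more than 25 mm) or tipped over (distance of white_bottle_center from where it was at the start of the episode above 0.025 m or angle between white_bottle_center's own z axis and vertical above 0.35 rad).
It fails at once if the black-capped bottle is dropped (falls free of the fingers faster than 0.6 m/s, a drop of about 2 cm) (linear speed of black_bottle above 0.6 m/s and contact force between the fingers and black_bottle below 0.05 N).
It also fails if it takes over 32 s, if anything falls off the work surface, if the arm or the gripper's body presses on something with over 40 N, if the wrist force passes 120 N, or if a joint passes its speed limit or range.

## Working session

There is one attempt and no reset: what is moved stays moved. The work goes in short steps, Python scripts to look and compute and a shell command to move; the robot and the scene stay as the last step left them, time stands still between calls to the robot, and variables do not carry over. Pictures are saved under pics/ and viewed, about 8 in all and at most 12, crops included, and the job is handed in when it is done.

```bash
mkdir -p pics
python3 - <<'E'
from station import *
import cv2,numpy as np
for n in("scene","top"):
    cv2.imwrite(f"pics/{n}0.png",get_image(n)[:,:,::-1]); print(n,calibration(n))
o=get_obs();print(o["t"],o["tool_pos"],o["tool_rot"],o["opening"])
E
```

```text
scene {'vfov': 49.53119354555904, 'cx': 325.54800545620844, 'cy': 244.20583715416075, 'R': array([[ 0.89945359,  0.4367537 , -0.01514738],
       [ 0.34748128, -0.73576573, -0.58129644],
       [-0.26502829,  0.51758574, -0.81355086]]), 't': array([-0.47093091, -0.13827622,  1.00145191])}
top {'vfov': 43.36189517016934, 'cx': 314.4426346452268, 'cy': 243.895525357011, 'R': array([[ 0.02041173, -0.99927632, -0.03209672],
       [-0.98113339, -0.01384727, -0.19283549],
       [ 0.19225149,  0.03542727, -0.98070601]]), 't': array([-0.00920329,  0.52982167,  0.93533651])}
0.1 [0.20037886 0.59141853 0.23816391] [-5.10918962e-01 -3.09921316e+00  2.84630532e-03] 0.085078675837694
```

View pics/scene0.png

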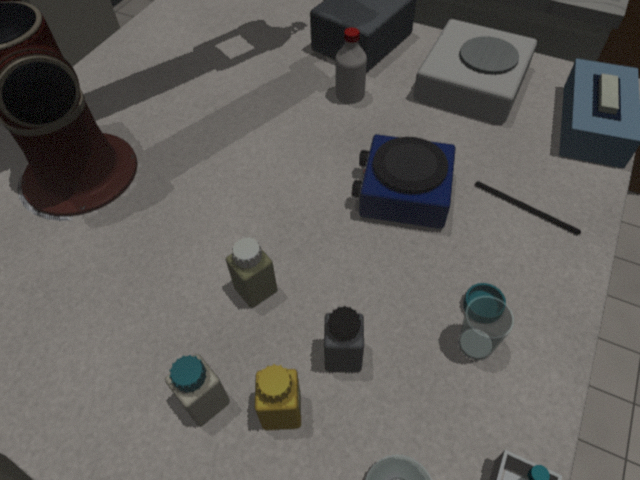

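View pics/top0.png

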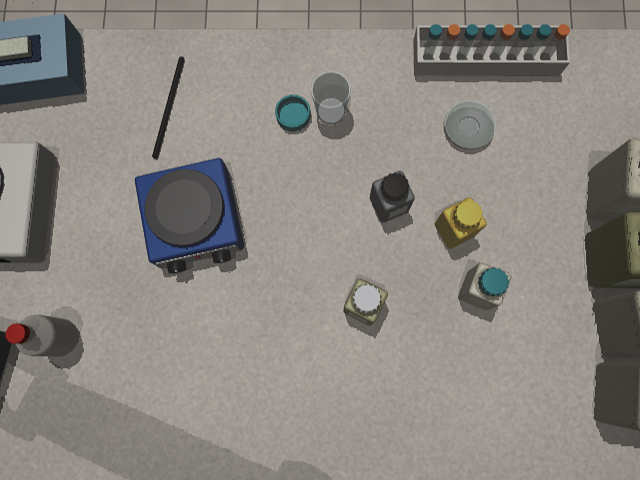

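The scene picture shows four small bottles: black cap (344,322), yellow (277,385), white (247,250) and teal (188,372). In the top picture they are at (396,186), (468,213), (367,298) and (495,281). The grey body with the black cap fits the description; the yellow one is the look-alike. The stirrer is the blue housing at top (187,208), with its knobs facing the robot. I'll confirm in an enlarged crop.

```bash
cat > h.py <<'E'
import numpy as np
from station import calibration
def ray(n,u,v):
    c=calibration(n);f=240/np.tan(np.radians(c["vfov"])/2);R=np.array(c["R"]);t=np.array(c["t"])
    return -R.T@t, R.T@np.array([(u-c["cx"])/f,(v-c["cy"])/f,1])
def atz(n,u,v,z):
    o,d=ray(n,u,v); return o+d*(z-o[2])/d[2]
def tri(a,b):
    A=[];B=[]
    for n,p in(("scene",a),("top",b)):
        o,d=ray(n,*p);d=d/np.linalg.norm(d);P=np.eye(3)-np.outer(d,d);A.append(P);B.append(P@o)
    return np.linalg.lstsq(np.vstack(A),np.hstack(B),rcond=None)[0]
def proj(n,X):
    c=calibration(n);f=240/np.tan(np.radians(c["vfov"])/2);p=np.array(c["R"])@X+c["t"]
    return p[:2]/p[2]*f+[c["cx"],c["cy"]]
E
python3 - <<'E'
from h import *; import cv2
t=cv2.imread("pics/top0.png");s=cv2.imread("pics/scene0.png")
def crop(i,u,v,w,k):return cv2.resize(i[v-w:v+w,u-w:u+w],(k,k),interpolation=cv2.INTER_CUBIC)
m=np.hstack([crop(t,393,197,32,400),crop(s,344,340,40,400)])
cv2.imwrite("pics/crop.png",cv2.convertScaleAbs(m,alpha=2.2))
for k,a,b in(("black",(344,322),(396,186)),("white",(247,250),(367,298)),("teal",(188,372),(495,281)),("yel",(277,383),(468,213))):
    print(k,tri(a,b).round(3),atz("scene",*a,.118).round(3),atz("top",*b,.118).round(3))
print("plate",atz("top",184,207,.085).round(3),atz("scene",411,164,.085).round(3))
g=[atz("top",u,v,.072)for u,v in((136,180),(222,159),(241,243),(151,262))]
print(np.round(g,3),np.mean(g,0)); 
for a,b in((0,1),(3,2),(3,0),(2,1)):
    d=g[b]-g[a];print(np.degrees(np.arctan2(d[1],d[0])),np.linalg.norm(d))
E
```

```text
black [ 0.612 -0.126  0.112] [ 0.615 -0.128  0.118] [ 0.61  -0.127  0.118]
white [ 0.437 -0.082  0.112] [ 0.441 -0.084  0.118] [ 0.436 -0.083  0.118]
teal [ 0.466 -0.273  0.112] [ 0.47  -0.273  0.118] [ 0.464 -0.273  0.118]
yel [ 0.572 -0.236  0.109] [ 0.576 -0.238  0.118] [ 0.568 -0.236  0.118]
plate [0.581 0.21  0.085] [0.586 0.207 0.085]
[[0.629 0.296 0.072]
 [0.667 0.155 0.072]
 [0.526 0.117 0.072]
 [0.493 0.261 0.072]] [0.57853966 0.20734785 0.072     ]
-75.04757138467268 0.1458426847999776
-77.0262434463591 0.14745242225108296
14.3774299775285 0.14099658180086155
14.99433909910265 0.1460806811111064
```

View pics/crop.png

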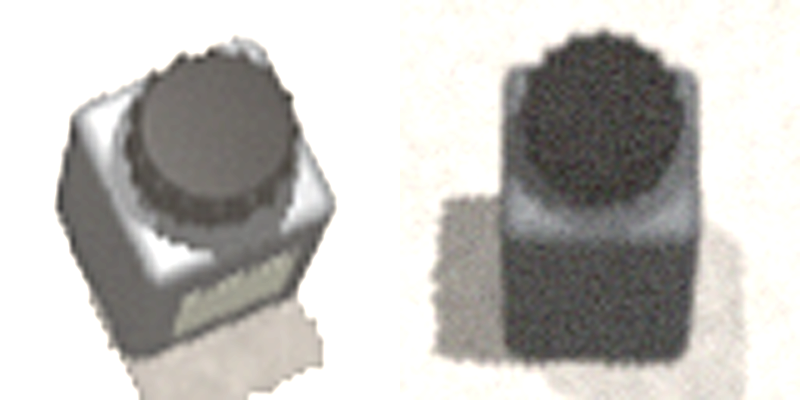

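The crop confirms it: dark grey body with a round black cap, cap top centre at top pixel (396,185) and body-top corners at (373,183), (386,209.5) and (414,198). Next I work out the yaw and the moves, and the height of the red-capped bottle near the path.

Run:
```python
from h import *
from station import get_obs
from scipy.spatial.transform import Rotation as Ro
g=[atz("top",u,v,.09)for u,v in((373,182.6),(385.8,209.5),(414.3,197.8))]
for a,b in((0,1),(1,2)):
    d=g[b]-g[a];print(np.degrees(np.arctan2(d[1],d[0])),np.linalg.norm(d))
print("centre corners",(g[0]+g[2])/2,"cap",atz("top",396.2,185.3,.118))
print("red",tri((351,35),(17,333)))
o=get_obs();R=Ro.from_rotvec(o["tool_rot"]).as_matrix();print(R.round(3))
for z in(.30,.20,.067):
  print(((np.array([.612,-.127,z])-o["tool_pos"])@R*100).round(1))
```

```text
-155.28196891687705 0.048451312462158745
-66.4247166237665 0.04915510202781672
centre corners [ 0.61118071 -0.12556409  0.09      ] cap [ 0.61086745 -0.12691193  0.118     ]
red [0.3728507  0.42956723 0.14070653]
[[-0.947  0.321 -0.001]
 [ 0.321  0.947 -0.002]
 [ 0.    -0.002 -1.   ]]
[-62.  -54.8  -6.1]
[-62.  -54.8   3.9]
[-62.  -54.8  17.2]
```

```bash
python3 -m jog '[[-62,-54.8,0,0,0,0.822,0],[-62,-54.8,0,0,0,0.822,0],[-62,-54.8,0,0,0,0.822,0],[-62,-54.8,0,0,0,0.822,0],[-62,-54.8,0,0,0,0.822,0],[-62,-54.8,0,0,0,0.822,0],[-62,-54.8,0,0,0,0.822,0],[-62,-54.8,0,0,0,0.822,0]]' 40
cat >> h.py <<'E'
def togo(x,y,z,jaw):
    from station import get_obs
    from scipy.spatial.transform import Rotation as Ro
    o=get_obs();R=Ro.from_rotvec(o["tool_rot"]).as_matrix()
    a=np.radians(jaw);Y=np.array([np.cos(a),np.sin(a),0])
    if Y@R[:,1]<0:Y=-Y
    Z=np.array([0,0,-1.]);G=np.column_stack([np.cross(Y,Z),Y,Z])
    print("t",o["t"],o["tool_pos"].round(4),"q6",o["q"][5].round(2),"F",o["contact_force"].round(1),"open",round(o["opening"],4))
    print("go cm",((np.array([x,y,z])-o["tool_pos"])@R*100).round(2),"rad",Ro.from_matrix(R.T@G).as_rotvec().round(3))
E
python3 -c "from h import *;togo(.611,-.127,.24,24.2)"
```

```text
t: 0.77
tool_pos: [0.3664, 0.3007, 0.2388]
tool_rot: [1.71, 2.636, -0.003]
contact_force: [1.1, 0.8, -0.5]
opening: 0.0853
t 0.7667 [0.3664 0.3007 0.2388] q6 0.11 F [ 1.1  0.8 -0.5] open 0.0853
go cm [-49.02   4.9   -0.07] rad [-0.002  0.001 -0.002]
```

```bash
python3 -m jog '[[-49,4.9,0,0,0,0,0],[-49,4.9,0,0,0,0,0],[-49,4.9,0,0,0,0,0],[-49,4.9,0,0,0,0,0],[-49,4.9,0,0,0,0,0],[-49,4.9,0,0,0,0,0],[-49,4.9,0,0,0,0,0],[-49,4.9,0,0,0,0,0]]' >/dev/null
python3 -c "from h import *;togo(.611,-.127,.19,24.2)"
```

```text
t 1.4333 [0.5316 0.0109 0.2389] q6 -0.54 F [1.  0.9 0.6] open 0.0856
go cm [-15.83   1.65   4.9 ] rad [-0.002  0.001 -0.003]
```

```bash
python3 -m jog '[[-15.8,1.65,0,0,0,0,0],[-15.8,1.65,0,0,0,0,0],[-15.8,1.65,0,0,0,0,0],[-15.8,1.65,0,0,0,0,0],[-15.8,1.65,4.5,0,0,0,0],[-15.8,1.65,4.5,0,0,0,0],[-15.8,1.65,4.5,0,0,0,0],[-15.8,1.65,4.5,0,0,0,0]]' >/dev/null
python3 - <<'E'
from h import *; togo(.611,-.127,.067,24.2)
from station import get_image; import cv2
f=lambda i,u,v,w:cv2.convertScaleAbs(cv2.resize(i[v-w:v+w,u-w:u+w,::-1],(400,400),interpolation=cv2.INTER_CUBIC),alpha=1.7)
cv2.imwrite("pics/above.png",np.hstack([f(get_image("top"),393,197,60),f(get_image("scene"),344,320,80)]))
E
```

```text
t 2.1 [ 0.6105 -0.1261  0.1939] q6 -0.74 F [-0.7 -0.   0. ] open 0.0855
go cm [-0.11  0.05 12.69] rad [-0.003 -0.    -0.002]
```

View pics/above.png

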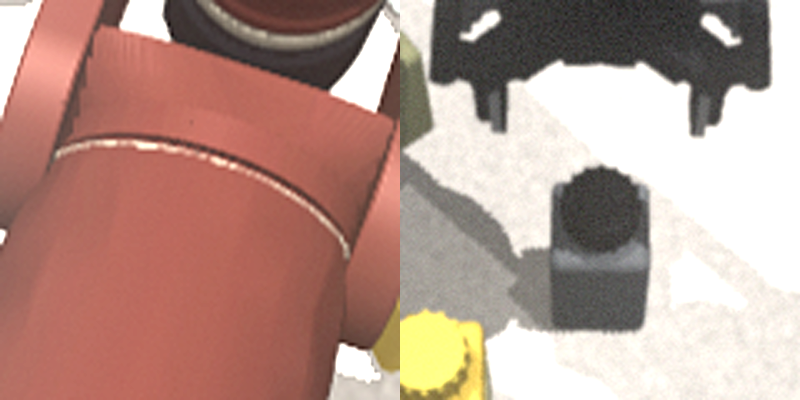

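The scene crop shows the fingers at x=495 and 700 (of the crop), centred on the bottle at 600, with the jaw square to its sides. The arm hides the top view. I descend and grip.

```bash
python3 -m jog '[[-0.1,0.05,2,0,0,0,0],[-0.1,0.05,4,0,0,0,0],[-0.1,0.05,6,0,0,0,0],[-0.1,0.05,8,0,0,0,0],[-0.1,0.05,10,0,0,0,0],[-0.1,0.05,11.5,0,0,0,0],[-0.1,0.05,12.5,0,0,0,0],[-0.1,0.05,12.7,0,0,0,0]]' 40
python3 -m jog '[[0,0,0,0,0,0,60],[0,0,0,0,0,0,80],[0,0,0,0,0,0,100],[0,0,0,0,0,0,120],[0,0,0,0,0,0,140],[0,0,0,0,0,0,160],[0,0,0,0,0,0,160],[0,0,0,0,0,0,160]]' 40
```

```text
t: 2.87
tool_pos: [0.6122, -0.1263, 0.0685]
tool_rot: [1.707, 2.636, -0.003]
contact_force: [-0.1, -0.7, -0.5]
opening: 0.0853
t: 3.53
tool_pos: [0.6137, -0.1266, 0.0707]
tool_rot: [1.705, 2.633, -0.001]
contact_force: [0.3, 1.7, 5.1]
opening: 0.0532
```

```bash
python3 -m jog '[[0,0,-1,0,0,0,160],[0,0,-2.5,0,0,0,160],[0,0,-4.5,0,0,0,160],[0,0,-7,0,0,0,160],[0,0,-9.5,0,0,0,160],[0,0,-12,0,0,0,160],[0,0,-13,0,0,0,160],[0,0,-13,0,0,0,160]]' 40
python3 - <<'E'
from h import *; togo(.581,.2085,.20,14.5)
from station import get_image; import cv2
t=get_image("top");s=get_image("scene")
f=lambda i,u,v,w:cv2.convertScaleAbs(cv2.resize(i[v-w:v+w,u-w:u+w,::-1],(400,400),interpolation=cv2.INTER_CUBIC),alpha=1.8)
cv2.imwrite("pics/lift.png",np.hstack([f(t,188,210,70),f(s,344,300,100)]))
E
```

```text
t: 4.2
tool_pos: [0.6145, -0.1268, 0.2042]
tool_rot: [1.702, 2.629, 0.001]
contact_force: [-0.0, 0.1, -2.5]
opening: 0.0534
t 4.2 [ 0.6145 -0.1268  0.2042] q6 -0.74 F [-0.   0.1 -2.5] open 0.0534
go cm [31.97 10.66  0.23] rad [0.007 0.007 0.169]
```

View pics/lift.png

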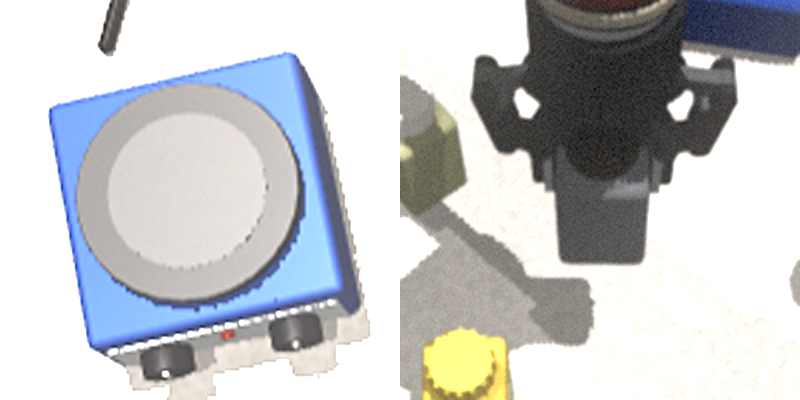

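The bottle is held upright and clear of the bench; in the crop the stirrer's plate is centred at top pixel (184,207). I carry it over.

```bash
python3 -m jog '[[2,0.7,0,0,0,0.02,160],[5,1.7,0,0,0,0.05,160],[8.5,2.8,0,0,0,0.09,160],[12,4,0,0,0,0.12,160],[15.5,5.2,0,0,0,0.15,160],[19,6.3,0,0,0,0.169,160],[22.5,7.5,0,0,0,0.169,160],[26,8.7,0,0,0,0.169,160]]' >/dev/null
python3 -c "from h import *;togo(.584,.209,.20,14.5)"
```

```text
t 4.9667 [0.5834 0.1481 0.1953] q6 -0.13 F [ 0.9 -0.4 -3.6] open 0.0534
go cm [ 5.88  1.58 -0.49] rad [-0.004  0.002 -0.001]
```

```bash
python3 -m jog '[[2.5,0.6,-0.2,0,0,0,160],[4,1.1,-0.4,0,0,0,160],[5,1.4,-0.5,0,0,0,160],[5.6,1.5,-0.5,0,0,0,160],[5.9,1.6,-0.5,0,0,0,160],[5.9,1.6,-0.5,0,0,0,160]]' >/dev/null
python3 - <<'E'
from h import *; togo(.584,.209,.157,14.5)
from station import get_image; import cv2
s=get_image("scene");t=get_image("top")
f=lambda i,u,v,w:cv2.convertScaleAbs(cv2.resize(i[v-w:v+w,u-w:u+w,::-1],(400,400),interpolation=cv2.INTER_CUBIC),alpha=1.8)
cv2.imwrite("pics/over.png",np.hstack([f(t,188,210,90),f(s,410,150,90)]))
E
```

```text
t 5.4667 [0.5838 0.2089 0.199 ] q6 -0.03 F [-0.6 -0.1 -3.8] open 0.0534
go cm [0.01 0.04 4.2 ] rad [-0.006  0.002 -0.001]
```

View pics/over.png

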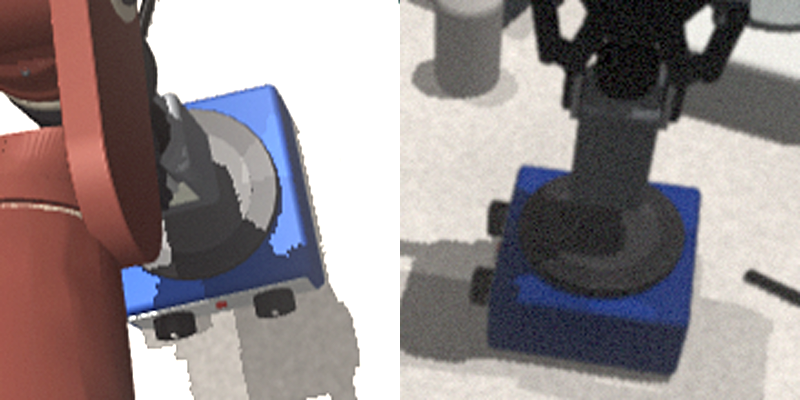

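The bottle hangs above the plate, square with the housing. I lower it in small steps and watch the force.

```bash
python3 -m jog '[[0,0,0.8,-0.006,0,0,160],[0,0,1.8,-0.006,0,0,160],[0,0,2.8,-0.006,0,0,160],[0,0,3.4,-0.006,0,0,160],[0,0,3.7,-0.006,0,0,160],[0,0,3.9,-0.006,0,0,160],[0,0,4.0,-0.006,0,0,160],[0,0,4.0,-0.006,0,0,160]]'
python3 -m jog '[[0,0,0.1,0,0,0,160],[0,0,0.2,0,0,0,160],[0,0,0.3,0,0,0,160],[0,0,0.3,0,0,0,160]]'
```

```text
t: 6.23
tool_pos: [0.5841, 0.2082, 0.1596]
tool_rot: [1.924, 2.48, -0.001]
contact_force: [0.1, -0.2, -2.3]
opening: 0.0535
t: 6.57
tool_pos: [0.5841, 0.2082, 0.1566]
tool_rot: [1.924, 2.48, -0.001]
contact_force: [0.5, 0.4, -3.3]
opening: 0.0532
```

```bash
python3 -m jog '[[0,0,0.05,0,0,0,160],[0,0,0.1,0,0,0,160],[0,0,0.15,0,0,0,160],[0,0,0.15,0,0,0,160]]'
```

```text
t: 6.9
tool_pos: [0.5842, 0.2083, 0.1558]
tool_rot: [1.923, 2.48, -0.0]
contact_force: [-1.6, 0.6, -0.4]
opening: 0.0536
```

```bash
python3 -m jog '[[0,0,0.05,0,0,0,160],[0,0,0.1,0,0,0,160],[0,0,0.15,0,0,0,160],[0,0,0.15,0,0,0,160]]'
```

```text
t: 7.23
tool_pos: [0.5843, 0.2083, 0.1557]
tool_rot: [1.923, 2.48, -0.001]
contact_force: [-3.8, 0.7, 5.4]
opening: 0.0534
```

In contact: the upward force reads 5.4 N and the TCP has stopped at 0.1557 m, against 0.1557 m expected. I release and withdraw.

```bash
python3 -m jog '[[0,0,0,0,0,0,90],[0,0,0,0,0,0,70],[0,0,0,0,0,0,50],[0,0,0,0,0,0,30],[0,0,0,0,0,0,0],[0,0,0,0,0,0,0],[0,0,0,0,0,0,0],[0,0,0,0,0,0,0]]'
python3 -m jog '[[0,0,-1,0,0,0,0],[0,0,-3,0,0,0,0],[0,0,-5,0,0,0,0],[0,0,-8,0,0,0,0],[0,0,-11,0,0,0,0],[0,0,-13,0,0,0,0],[0,0,-13,0,0,0,0],[0,0,-13,0,0,0,0]]'
```

```text
t: 7.9
tool_pos: [0.5843, 0.2083, 0.1556]
tool_rot: [1.923, 2.48, -0.001]
contact_force: [0.2, -0.1, -0.6]
opening: 0.0855
t: 8.57
tool_pos: [0.5848, 0.2088, 0.2884]
tool_rot: [1.922, 2.478, 0.005]
contact_force: [0.0, -0.6, -0.6]
opening: 0.0851
```

```bash
python3 -m jog '[[1,-4,0,0,0,0,0],[2,-8,0,0,0,0,0],[3,-12,0,0,0,0,0],[4,-16,0,0,0,0,0],[4,-17,0,0,0,0,0],[4,-17,0,0,0,0,0],[4,-17,0,0,0,0,0]]'
python3 - <<'E'
from h import *
from station import get_image; import cv2
s=get_image("scene");t=get_image("top")
cv2.imwrite("pics/endt.png",t[:,:,::-1])
f=lambda i,u,v,w:cv2.convertScaleAbs(cv2.resize(i[v-w:v+w,u-w:u+w,::-1],(400,400),interpolation=cv2.INTER_CUBIC),alpha=1.8)
cv2.imwrite("pics/end.png",np.vstack([np.hstack([f(t,188,200,70),f(s,410,150,70)]),cv2.resize(np.hstack([t[240:400,300:620,::-1],s[240:400,120:440,::-1]]),(800,200))]))
E
```

```text
t: 9.15
tool_pos: [0.4096, 0.2052, 0.2861]
tool_rot: [1.921, 2.479, 0.004]
contact_force: [0.8, 0.0, 0.8]
opening: 0.0852
```

View pics/end.png

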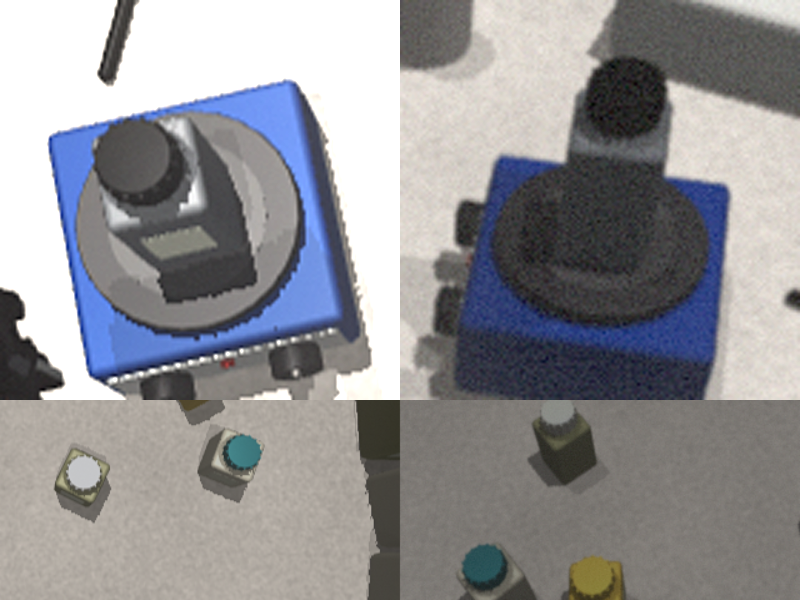

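The bottle stands upright on the plate, square with the housing (cap at top pixel (165,186)), and the bystanders have not moved. A numeric check of position and yaw:

Run:
```python
from h import *
print("cap",atz("top",165,186,.203),tri((419,111.5),(165,186)))
print("plate",atz("top",183.8,206.9,.085))
c=lambda x,y:atz("top",118+x*.35,130+y*.35,.085)
a,b=c(163,303),c(256,283);d=b-a;print("yaw",np.degrees(np.arctan2(d[1],d[0]))+90,np.linalg.norm(d))
n=np.array([-d[1],d[0]])/np.linalg.norm(d)
print("base centre",(a+b)[:2]/2+n*.027)
```

```text
cap [0.58077815 0.20801354 0.203     ] [0.58359354 0.21079384 0.19416402]
plate [0.5809946  0.21024145 0.085     ]
yaw 13.214509690525475 0.05298974253822114
base centre [0.56526839 0.20167967]
```

The cap puts the bottle within about 3 mm of the middle, but the base edge reads about 15 mm off. That is either a shadow edge or a lean, so I overlay the expected upright outline.

Run:
```python
from h import *; import cv2
from station import get_image
out=[]
for n,(u,v),w in(("top",(178,200),45),("scene",(412,145),60)):
    i=get_image(n)[:,:,::-1];k=400/(2*w)
    im=cv2.convertScaleAbs(cv2.resize(i[v-w:v+w,u-w:u+w],(400,400),interpolation=cv2.INTER_CUBIC),alpha=2.6)
    a=np.radians(14.4);X=np.array([np.cos(a),np.sin(a),0]);Y=np.array([-X[1],X[0],0])
    for z,col in((.085,(0,0,255)),(.175,(0,255,0))):
        p=[(proj(n,np.array([.581,.209,z])+.027*(sx*X+sy*Y))-[u-w,v-w])*k for sx,sy in((1,1),(1,-1),(-1,-1),(-1,1))]
        cv2.polylines(im,[np.int32(p)],True,col,1)
    out.append(im)
cv2.imwrite("pics/ov.png",np.hstack(out))
```

```text
(no output)
```

View pics/ov.png

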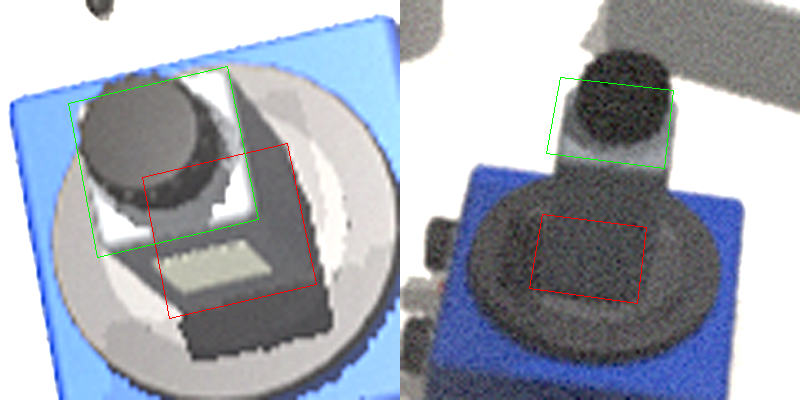

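The expected upright outline matches the body's top edges in both views, and its sides too. The dark band below the base line is the bottle's shadow on the plate, falling on the knob side like the other shadows. I hand in.

```bash
python3 -m jog '[[0,0,0,0,0,0,0],[0,0,0,0,0,0,0]]'; python3 -c "
from station import *
print(finish_job())"
```

```text
t: 9.52
tool_pos: [0.4116, 0.2051, 0.2864]
tool_rot: [1.924, 2.478, 0.002]
contact_force: [-0.4, 0.1, -0.2]
opening: 0.0856
the job is handed in; nothing more can be done
None
```

The black-capped bottle is standing released on the stirrer plate, and the job was handed in at 9.5 s of the 32 s allowed. I gripped it high on the body and turned it about 10° to match the housing. I lowered it until the force showed contact (about 5 N), then opened the jaws and backed away.

**Position:** the cap centre measured within about 3 mm of the plate's middle (15 mm allowed).

**Angle:** the bottle's yaw measured about 13–14.5°, against about 14.5° for the housing, well inside the 12° tolerance.

**Bystanders:** the teal and white bottles looked upright and in place in both cameras. I did not measure their positions again at the end.

**Disagreement:** a reading of the bottle's base edge put it about 15 mm off centre. I take that edge to be the bottle's shadow on the plate, because an upright outline drawn over both views matched the body. The cap position and the arm's position at release also agree with a centred bottle.

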